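# Shift the lap drive's gearbox from second to third

### The job

The small grey gearbox on the bench is in second gear: its lever stands in the near left slot of the H-shaped gate. Push the lever with the fingertips, without gripping it, out of second to the middle, across to the right, and then forward until it is fully home in third, the far right slot marked with three red dots, without running it into first (far left) or fourth (near right) on the way. Leave everything else on the bench where it is.

Things in the scene. Friction and masses are not known exactly. Their poses are not given: they have to be found in the camera images.
- gearbox: grey gearbox fixed to the bench, flange 150 (x) x 125 (y) mm, housing 122 x 106 mm; origin: centre of its underside. Its x axis points forward (away from the robot), y to the left, turned by its yaw (-0.2 to 0.45 rad). A motor 63 mm thick, top 74 mm high, sticks out of its far face to x = 110 mm, a pulley out of its right face to y = -86 mm
- gate_center (a point): centre of the H gate, on the top of its aluminium plate, 93 mm above the bench, straight over the gearbox's origin. Two legs along x at y = +18 (left) and -18 mm (right), each 52 mm long, joined at x = 0 by the cross slot. Slots 16 mm wide, the lever's steel stem 10 mm; the noses between the legs are rounded and help the stem in
- third_slot (a point): where the stem stands when home in third, at plate height: far right slot, three red dots beyond its end. First: far left (1 black dot); second: near left (2); fourth: near right (4)
- pivot (a point): the lever's hidden gimbal, 15 mm above the bench under the gate's centre. With a = across, f = fore, a point d up the lever lies at x = d sin f, y = -d cos f sin a, z = d cos f cos a from here, in the gearbox's axes
- fore (a joint): forward lean of the lever (along the gearbox's x), rad: 0 = middle, in line with the cross slot; +0.25 = stop at the far end of a leg, -0.25 = stop at the near end. It can pass across only within about +-0.04. Starts at -0.25 to -0.14. Friction (about 1 N at the knob) holds it where it is left; no spring
- across (a joint): lean of the lever to the right (the gearbox's -y), rad: about -0.24 in the left leg, +0.24 in the right leg, each with a play of about 0.04; 0 = half-way along the cross slot. Same friction, no spring
- knob_center (a point): centre of the lever's upright square knob, 126 mm from the pivot (141 mm above the bench if upright). Black, 34 x 34 mm over its four red pads, 56 mm tall, faces square to the gearbox's axes (leaning with the lever); about 20 mm of bare stem below it
- pad_near: red pad on the knob's near face (to the robot), 25 x 50 mm, 3 mm thick; origin at its centre; push here to move the lever forward
- pad_far: the same on the knob's far face
- pad_left: the same on the knob's left face; push here to move the lever across to the right
- pad_right: the same on the knob's right face
- jar_chrome: bystander: loose jar with black cap and green contents, 30 mm wide, 42 mm high, beside the motor, left or right; origin: centre of underside
- jar_alumina: bystander: loose jar with white cap, 30 mm wide, 42 mm high, beside the motor, left or right; origin: centre of underside
- index_gear: bystander: loose brass gear, 50 mm wide, 16 mm high, lying; origin: centre of underside
- pencil: bystander: loose green pencil, 173 mm long, 7 mm thick; origin: centre of underside
- loupe: bystander: loose folding loupe, 42 x 62 mm, 17 mm high; origin: centre of underside
- tweezers: bystander: loose tweezers, 135 mm long, 8 mm high; origin: centre of underside
- paste_syringe_0: bystander: loose white syringe, 112 mm long, 13 mm high; origin: centre of underside

How it is judged (in metres and radians):
On the way, in this order (a step that is already met when the one before it is completed fails the run):
1. the lever has come out of second to the middle (value of joint fore above -0.07 rad and value of joint across below 0.1 rad).
2. the lever has gone across to the right leg (value of joint across above 0.16 rad and value of joint fore below 0.12 rad).
3. the lever is forward in third (value of joint across above 0.16 rad and value of joint fore above 0.205 rad), for 0.2 s.
At the end, for the whole second after the job is handed in: The lever rests in the third slot: fore above 0.205 rad (within 6 mm at the knob of its stop at 0.25), across above 0.16 rad (right leg), at rest (all of step 3 and velocity of joint fore between -0.05 and 0.05 rad/s); the robot touches nothing.
It fails at once if the lever was run into first (value of joint fore above 0.13 rad and value of joint across below 0 rad).
It fails at once if the lever was run into fourth (value of joint fore below -0.13 rad and value of joint across above 0 rad).
It fails at once if the knob was gripped between the fingers (pressed on opposite faces at once) (contact force between each of pad_near, pad_far and the fingers above 0.7 N or contact force between each of pad_left, pad_right and the fingers above 0.7 N).
It fails at once if a bystander was moved by more than 15 mm or lifted (distance of any of jar_chrome, jar_alumina, index_gear, pencil, loupe, tweezers, paste_syringe_0 from where it was at the start of the episode above 0.015 m).
It also fails if it takes over 54 s, if anything falls off the work surface, if the arm or the gripper's body presses on something with over 40 N, if the wrist force passes 120 N, or if a joint passes its speed limit or range.

### The arm

A 6-joint arm with a two-finger parallel gripper is mounted at the origin on a cart in front of the work surface, level with it; the furniture and walls round the work are solid. World frame = base frame: x ahead of the robot, y to its left, z up, the work surface at z = 0. Lengths are in m, angles in degrees, forces in N, time in s.
With the tool pointing down it reaches from about 0.4 to 0.825 m from the base axis. Payload 7 kg.
Tool frame: the origin (TCP) lies midway between the tips of the shut fingers; the grasp point (between the pads) lies 19 mm behind it (ctrl.hold_point_z is the distance from the TCP to the grasp point, in m); z points along the fingers, x is the direction in which the jaws open and shut, and the axes are right-handed (so a half turn about z gives the same grasp; the last joint's range is limited). The gripper opens to 88 mm and grips with 3 to 60 N. Pads are 19 mm wide; open, the fingers measure 130 mm over their backs; the gripper's body (78 mm by 193 mm) begins 47 mm behind the grasp point.
Start: joints at [92.367, 20.546, 0.682, 0, -70.136, -16.507], TCP at [0.165, 0.655, 0.227] pointing down, gripper open.
Joint ranges: [-176.03, 176.03], [-82.01, 121.73], [-58.28, 71.71], [-173.87, 95.51], [-174.79, -0.11], [-173.66, 173.66]. Speed limits (degrees/s): [136.94, 136.94, 172.46, 180, 180, 180].

### API

Orientations are given as [roll, pitch, yaw] about the fixed x, y, z axes, in that order (R = Rz(yaw) Ry(pitch) Rx(roll)).
In Python, from plant import ctrl gives the robot as it stands.
- The arm moves only by the tool apply_moves, never from a script. Its argument "motion" is a list of rows, each a list of 2 entries, a list of its own where there are three numbers: the shift along the world's x, y, z in cm, then the turn about the world's z in degrees. In form: [[[tx, ty, tz], roll], ...]. A call has 1 to 10 rows; each row is the pose to reach, as a shift and turn from the pose commanded when the call began; what a row does not reach only later rows make up. A row lasts 1/10 s, in which the tool goes at most 50 mm and 8.59 degrees, less where a joint would pass 70% of its speed; a pose out of reach is approached as far as the arm can. A call with a gripper value outside its range is refused whole. "hand" is the finger opening in cm, from 0 to 8.76, set as the call begins (left out, the last holds). The fingers move at their own pace and stop on an object; the grip force is fixed at half the most. Time passes only in rows, so rows that repeat a pose let the fingers close. It gives the time, the measured TCP pose, the force and the opening at its end, in the units of the state.
- ctrl.get_obs(): the state, without advancing time (a new reading comes with each control period).
- ctrl.snapshot(name): name is "scene" or "top" or "wrist"; returns (picture, depth): 480x640x3 uint8, blue, green, red; 480x640 float32, m along the optical axis (not along the pixel's ray), 0 where there is no reading.
- ctrl.camera_model(name): a dict with "fx", "fy", "cx", "cy" (pixels), "cam_to_world" (4x4, takes a point from camera to world coordinates); the wrist camera has in their place "tool_from_camera" (4x4, takes a point from camera to tool coordinates, whose origin is the TCP and whose axes are the tool frame's). Camera axes: x right, y down, z forward; pixel columns grow to the right and rows downward; lengths in m; the calibration is good to about 2 mm. A picture is of the moment at which its call begins: read the wrist's pose just before it. camera_model takes no time and is no camera call.
- ctrl.close_job(): hands the job in, once; it reports no verdict.
The state is a dict: "clock": time; "joint_pos": joint angles; "qvel": joint speeds; "tau": joint torques, N m; "tool_pos": TCP position; "orientation": TCP orientation; "force": force on the tool from outside, world axes, zero at the start; "moment": the same for the moment, N m; "opening": finger opening in m.
Only numpy, scipy, OpenCV 4.12 (cv2) and the standard library are available. Lean on these libraries where they do the work, as an engineer would, in place of code of your own. Each camera call takes 0.05 s, during which the arm holds its last target.

## Working session

There is one attempt and no reset: what is moved stays moved. The work goes in short steps, Python scripts to look and compute and a tool call to move; the robot and the scene stay as the last step left them, time stands still between calls to the robot, and variables do not carry over. Pictures are saved under pics/ and viewed, and the job is handed in when it is done.

Besides the shell and the picture viewer there is one more tool, called after "Request:" by a JSON object that holds its "op" and its "data", one argument or row to a line. apply_moves: Moves the arm, as the interface text tells. Its arguments: {"type":"object","properties":{"motion":{"type":"array"},"hand":{"type":"number"}},"required":["motion"]}

```bash
mkdir -p pics; ls; python3 - <<'E'
from plant import ctrl
import cv2,numpy as np
print(ctrl.get_obs())
for n in ("scene","top"):
    p,d=ctrl.snapshot(n); cv2.imwrite(f"pics/{n}0.png",p); np.savez(f"{n}0.npz",p=p,d=d); print(n,ctrl.camera_model(n))
E
```

```text
pics
{'clock': 0.0, 'joint_pos': array([ 9.23639878e+01,  2.05916956e+01,  6.32944220e-01, -1.97756059e-02,
       -7.01358582e+01, -1.65074971e+01]), 'qvel': array([-0.0408321 , -0.05430399,  0.05205504,  0.0319847 ,  0.06631731,
        0.0046853 ]), 'tau': array([ 1.60283129e-03, -5.82723749e+01,  2.93043405e+01,  6.99700847e+00,
        7.07450919e-03, -1.53832971e-04]), 'tool_pos': array([0.16483949, 0.65405089, 0.22561453]), 'orientation': array([-1.79990939e+02, -9.59926558e-02, -1.04150252e+02]), 'force': array([ 0.36447055,  0.004745  , -0.5590885 ]), 'moment': array([-0.00314364,  0.00335459, -0.03725053]), 'opening': 0.0874854055190222}
scene {'fx': 456.0399964980411, 'fy': 456.0399964980411, 'cx': 319.3839802468135, 'cy': 237.79113067191787, 'cam_to_world': array([[-0.75171732, -0.44186371,  0.48956873,  0.18924572],
       [-0.65938924,  0.49090619, -0.56940051,  0.55048891],
       [ 0.0112651 , -0.75084458, -0.66038286,  0.66460576],
       [ 0.        ,  0.        ,  0.        ,  1.        ]])}
top {'fx': 531.7544946855961, 'fy': 531.7544946855961, 'cx': 321.172482910477, 'cy': 243.91622182876162, 'cam_to_world': array([[ 0.02200193, -0.9890754 ,  0.14575929,  0.42134235],
       [-0.99962561, -0.01939203,  0.01930248,  0.04625971],
       [-0.01626504, -0.14612941, -0.98913176,  1.29324146],
       [ 0.        ,  0.        ,  0.        ,  1.        ]])}
```

View pics/scene0.png

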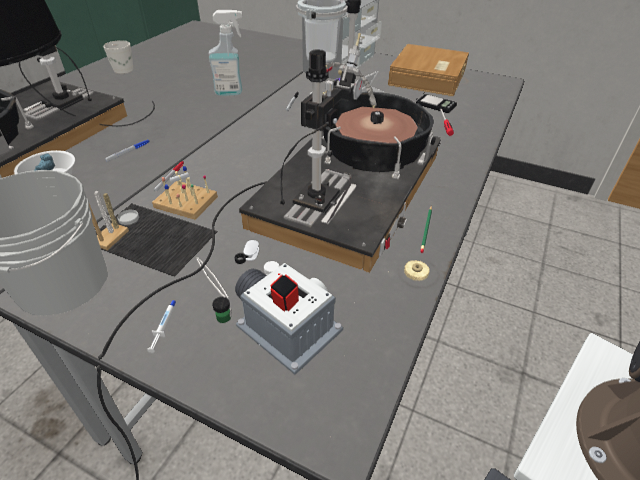

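View pics/top0.png

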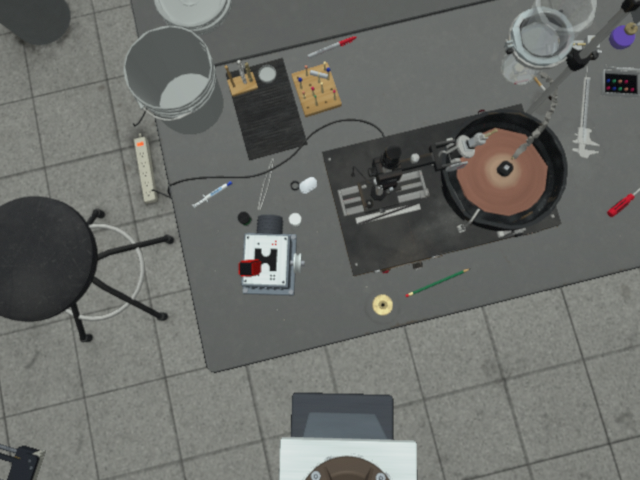

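The scene picture shows the gearbox at about (285,305), with the red and black knob on top. The top picture shows its plate at about (267,260), with the knob near left at (250,268). The arm is out of both views. Next I'll zoom in and measure.

```bash
python3 - <<'E'
import cv2,numpy as np
a=np.load("top0.npz"); p=a['p'][200:310,220:320]; cv2.imwrite("pics/topz.png",cv2.resize(p,None,fx=5,fy=5,interpolation=cv2.INTER_CUBIC))
a=np.load("scene0.npz"); p=a['p'][240:380,200:360]; cv2.imwrite("pics/scenez.png",cv2.resize(p,None,fx=4,fy=4,interpolation=cv2.INTER_CUBIC))
E
```

```text
(no output)
```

View pics/topz.png

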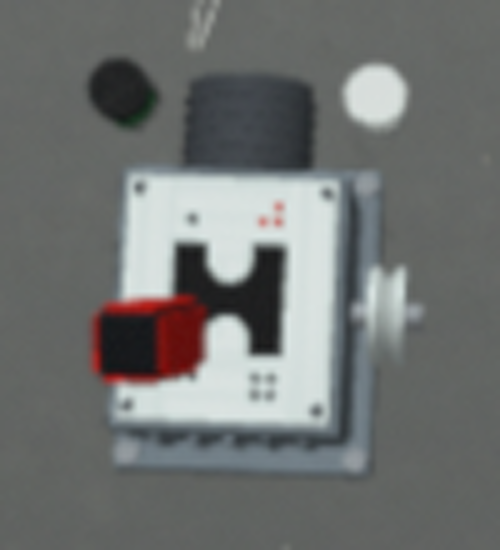

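View pics/scenez.png

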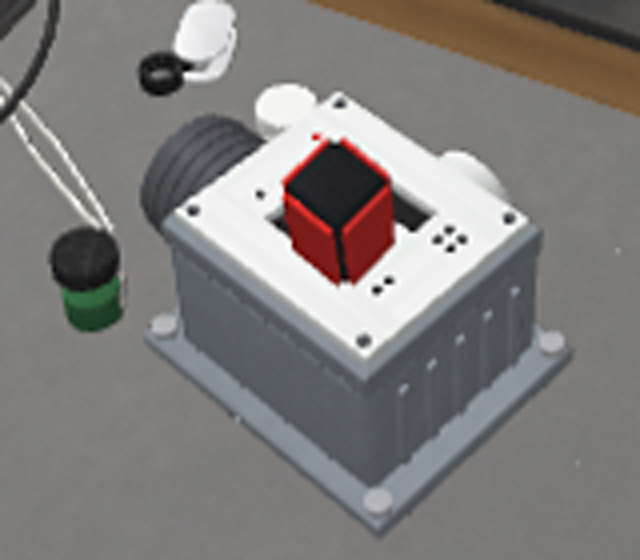

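The top zoom shows the four plate screws at (140,188), (327,194), (317,411) and (125,404), with the knob top at about (129,345). The scene zoom has the same screws at (340,103), (509,218), (363,341) and (193,210).

```bash
cat > h.py <<'E'
import numpy as np
from plant import ctrl
def cast(n,uv,z):
    m=ctrl.camera_model(n);T=m['cam_to_world'];uv=np.atleast_2d(uv).astype(float)
    r=np.c_[(uv[:,0]-m['cx'])/m['fx'],(uv[:,1]-m['cy'])/m['fy'],np.ones(len(uv))]@T[:3,:3].T
    o=T[:3,3]; return o+r*((z-o[2])/r[:,2])[:,None]
E
python3 - <<'E'
from h import *
t=(np.array([(140,188),(327,194),(317,411),(125,404)])+.5)/5-.5+[220,200]
s=(np.array([(193,210),(340,103),(509,218),(363,341)])+.5)/4-.5+[200,240]
for n,q in(("top",t),("scene",s)):
    P=cast(n,q,.093); c=P.mean(0)
    v=(P[0]-P[3])+(P[1]-P[2]); w=(P[0]-P[1])+(P[3]-P[2])
    print(n,P.round(4).tolist(),c,"yaw",np.arctan2(v[1],v[0]),np.arctan2(-w[0],w[1]),np.linalg.norm(v)/2,np.linalg.norm(w)/2)
D=np.load("top0.npz")['d']; print(D[270:274,258:280:3])
S=np.load("scene0.npz")
k=(np.array([[129,345]])+.5)/5-.5+[220,200]; print(cast("top",k,.163))
k=(np.array([[337,186]])+.5)/4-.5+[200,240]; print(cast("scene",k,.163))
# depth check of plate (top) 
T=ctrl.camera_model("top")
for n in("top","scene"):
    A=np.load(n+"0.npz");m=ctrl.camera_model(n)
    v,u=np.mgrid[0:480,0:640];d=A['d'];X=np.stack([(u-m['cx'])/m['fx']*d,(v-m['cy'])/m['fy']*d,d,np.ones_like(d)],-1)@m['cam_to_world'].T
    np.save(n+"X.npy",X[...,:3])
    p=A['p'].astype(int); red=(p[...,2]>110)&(p[...,1]<60)
    roi=np.zeros_like(red); 
    if n=="top": roi[255:280,232:265]=1
    else: roi[270:315,265:305]=1
    dark=(p.max(2)<50)&roi&(X[...,2]>.14)
    q=X[dark]; print(n,"knob top",dark.sum(),np.median(q,0)[:3],q.mean(0)[:3])
E
```

```text
top [[0.6105, 0.2386, 0.093], [0.6093, 0.1527, 0.093], [0.51, 0.1541, 0.093], [0.5113, 0.2412, 0.093]] [0.56027199 0.19665362 0.093     ] yaw -0.020008380257277848 -0.014311048762567054 0.09927808544403371 0.08652296305169316
scene [[0.6112, 0.2406, 0.093], [0.61, 0.1546, 0.093], [0.5101, 0.156, 0.093], [0.5111, 0.2423, 0.093]] [0.56059239 0.19837654 0.093     ] yaw -0.016070835984604286 -0.012910180818092315 0.09998123751020138 0.086142980088896
[[1.1655786 1.1823604 1.2088107 1.2047352 1.2195932 1.2208472 1.2234398
  1.2031155]
 [1.1667085 1.1844944 1.2120131 1.2044656 1.2030472 1.2081151 1.2049439
  1.2100488]
 [1.1640595 1.2066543 1.2072848 1.2047203 1.2074136 1.2039703 1.2058349
  1.2062842]
 [1.1768973 1.2094573 1.2064981 1.2093703 1.2059153 1.2059705 1.2059491
  1.2051362]]
[[0.53135434 0.22922395 0.163     ]]
[[0.5286438 0.2349511 0.163    ]]
top knob top 122 [0.53266048 0.2296849  0.16205948] [0.53225828 0.22958241 0.16200982]
scene knob top 294 [0.53049858 0.23406748 0.16085443] [0.52827799 0.23610191 0.16402377]
```

The two views agree. The gearbox centre is (0.5605, 0.1975) with yaw about -0.016, and the screw quadrilateral is square, 100 x 86 mm. The knob top at height 0.163 gives fore of about -0.2 and across of about -0.23. I'll move behind the near pad with the fingers shut, staying high.

Request:
{"op": "apply_moves", "data": {
  "motion": [
    [[3.2,-4.3,0],3],
    [[6.4,-8.5,0],5],
    [[9.6,-12.8,0],7],
    [[12.8,-17.1,0],9],
    [[16,-21.4,0],11],
    [[19.3,-25.6,0],13.2],
    [[22.5,-29.9,0],13.2],
    [[25.7,-34.2,0],13.2],
    [[28.9,-38.4,0],13.2],
    [[32.1,-42.7,0],13.2]
  ],
  "hand": 0
}}

```text
clock: 1.1
tool_pos: [0.4661, 0.2531, 0.2266]
orientation: [180.0, 0.0, -90.9]
force: [0.6, 0.8, -0.2]
opening: 0.0132
```

Request:
{"op": "apply_moves", "data": {
  "motion": [
    [[0,0,0],0],
    [[0,0,0],0],
    [[0,0,0],0]
  ]
}}

```text
clock: 1.4
tool_pos: [0.4651, 0.2552, 0.2264]
orientation: [180.0, -0.0, -90.9]
force: [0.4, 0.2, 0.7]
opening: 0.0006
```

Request:
{"op": "apply_moves", "data": {
  "motion": [
    [[2.1,-2.7,0],0],
    [[2.1,-2.7,0],0],
    [[2.1,-2.7,-3],0],
    [[2.1,-2.7,-6],0],
    [[2.1,-2.7,-9],0],
    [[2.1,-2.7,-10.4],0],
    [[2.1,-2.7,-10.4],0],
    [[2.1,-2.7,-10.4],0]
  ]
}}

```text
clock: 2.2
tool_pos: [0.4862, 0.2291, 0.123]
orientation: [-180.0, -0.0, -90.8]
force: [0.0, -0.3, -0.4]
opening: 0.0003
```

```bash
python3 - <<'E'
from h import *
import cv2
o=ctrl.get_obs();print(o['tool_pos'],o['orientation'],o['force'])
p,d=ctrl.snapshot("scene");q=ctrl.snapshot("top")[0]
cv2.imwrite("pics/a.png",np.hstack([cv2.resize(p[220:370,200:350],(400,400)),cv2.resize(q[200:320,210:330],(400,400))]))
E
```

```text
[0.48619095 0.22907454 0.12295661] [-1.79990409e+02 -1.04346985e-02 -9.08313079e+01] [ 0.04157063 -0.27553742 -0.39140652]
```

View pics/a.png

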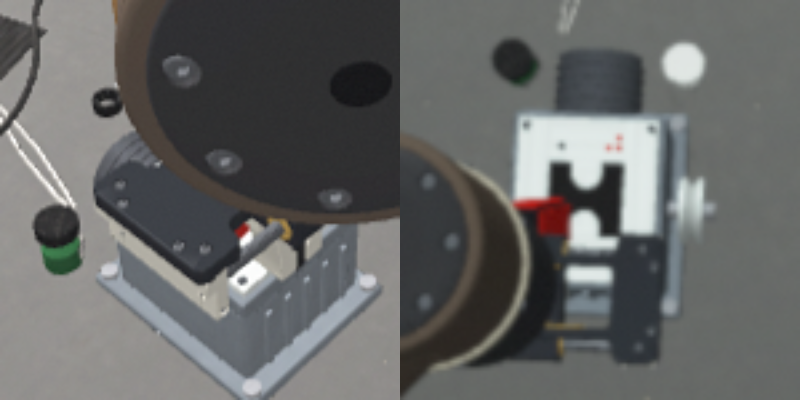

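The arm stands behind the knob without contact (the red pad shows in front of the gripper at (545,215)). I'll push forward in steps.

Request:
{"op": "apply_moves", "data": {
  "motion": [
    [[0.6,0,0],0],
    [[1.2,0,0],0],
    [[1.7,0,0],0],
    [[2.1,0,0],0],
    [[2.5,0,0],0],
    [[2.9,-0.1,0],0],
    [[3.3,-0.1,0],0],
    [[3.6,-0.1,0],0],
    [[3.9,-0.1,0],0],
    [[3.9,-0.1,0],0]
  ]
}}

```text
clock: 3.3
tool_pos: [0.5257, 0.2269, 0.1225]
orientation: [-180.0, -0.0, -91.0]
force: [-0.9, 0.7, -0.0]
opening: 0.0009
```

```bash
cat > look.py <<'E'
from h import *
import cv2,sys
n=sys.argv[1]
o=ctrl.get_obs();print(o['clock'],o['tool_pos'],o['force'])
p,d=ctrl.snapshot("scene");q=ctrl.snapshot("top")[0];w=ctrl.snapshot("wrist")[0]
cv2.imwrite(f"pics/{n}.png",np.vstack([np.hstack([cv2.resize(p[220:370,200:350],(400,300)),cv2.resize(q[200:320,210:330],(400,300))]),np.hstack([cv2.resize(w,(400,300)),np.zeros((300,400,3),np.uint8)])]))
E
python3 look.py b
```

```text
3.3 [0.52574172 0.22687788 0.12246046] [-0.89356136  0.74214328 -0.03900017]
```

View pics/b.png

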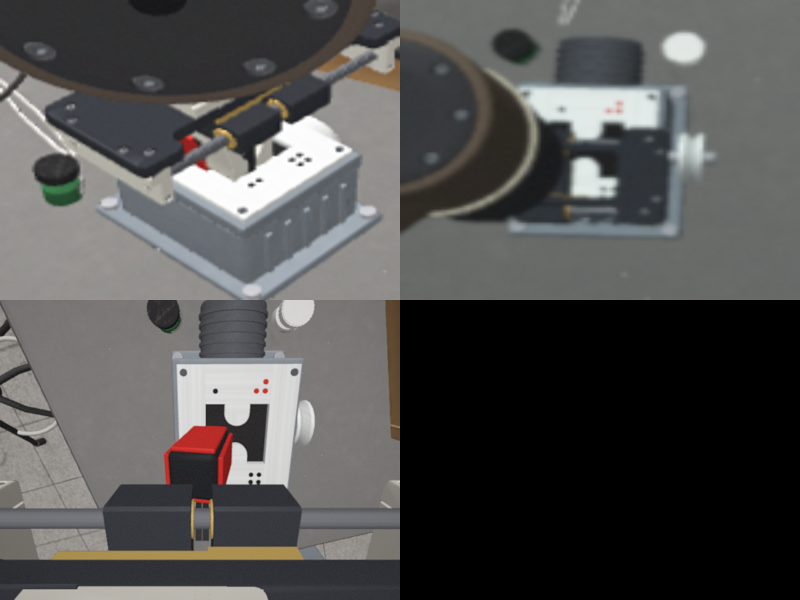

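The wrist view shows the knob top at about (198,468) with the far pad visible beyond it, and the plate behind. I'll measure the fore lean from this view.

```bash
cat > wr.py <<'E'
from h import *
import cv2,sys
from scipy.spatial.transform import Rotation as R
n=sys.argv[1]
o=ctrl.get_obs(); w,d=ctrl.snapshot("wrist")
m=ctrl.camera_model("wrist")
T=np.eye(4);T[:3,:3]=R.from_euler('xyz',o['orientation'],degrees=True).as_matrix();T[:3,3]=o['tool_pos']
T=T@m['tool_from_camera']
v,u=np.mgrid[0:480,0:640]
X=(np.stack([(u-m['cx'])/m['fx']*d,(v-m['cy'])/m['fy']*d,d,np.ones_like(d)],-1)@T.T)[...,:3]
np.savez("wr.npz",T=T,X=X,w=w,d=d)
print(o['clock'],o['tool_pos'],o['force'])
G=X-[.5605,.1975,.015]; c,s=np.cos(-.016),np.sin(-.016)
g=np.stack([c*G[...,0]+s*G[...,1],-s*G[...,0]+c*G[...,1],G[...,2]],-1)
p=w.astype(int);red=(p[...,2]>110)&(p[...,1]<70)&(d>0)&(g[...,2]>.085)&(g[...,2]<.165)&(abs(g[...,0])<.08)&(abs(g[...,1])<.08)
q=g[red]; print("red n",red.sum())
# point cloud of the upper rim
hi=q[q[:,2]>np.percentile(q[:,2],97)-.004]
print("rim x",hi[:,0].min(),hi[:,0].max(),"y",hi[:,1].min(),hi[:,1].max(),"z",hi[:,2].mean())
blk=(p.max(2)<60)&(d>0)&(g[...,2]>.14)&(g[...,2]<.165)&(abs(g[...,0])<.07)&(abs(g[...,1])<.07)
b=g[blk]; 
if len(b): print("black top",len(b),b.min(0),b.max(0))
ys,xs=np.where(red); print("red bbox px",xs.min(),xs.max(),ys.min(),ys.max())
y0=max(ys.min()-40,0);x0=max(xs.min()-60,0)
cv2.imwrite(f"pics/{n}.png",cv2.resize(w[y0:y0+200,x0:x0+266],(798,600)))
print("crop",x0,y0,"scale 3")
E
python3 wr.py c
```

```text
3.45 [0.52542013 0.22689015 0.12251601] [ 0.59633802  1.2776073  -1.13894522]
red n 4494
rim x -0.024388928578775074 0.010114292895930483 y 0.017313741907522315 0.04236635519501501 z 0.14771155137229203
black top 4895 [-0.0457248   0.01992335  0.14066437] [0.00698017 0.04819657 0.15374221]
red bbox px 263 371 201 325
crop 203 161 scale 3
```

View pics/c.png

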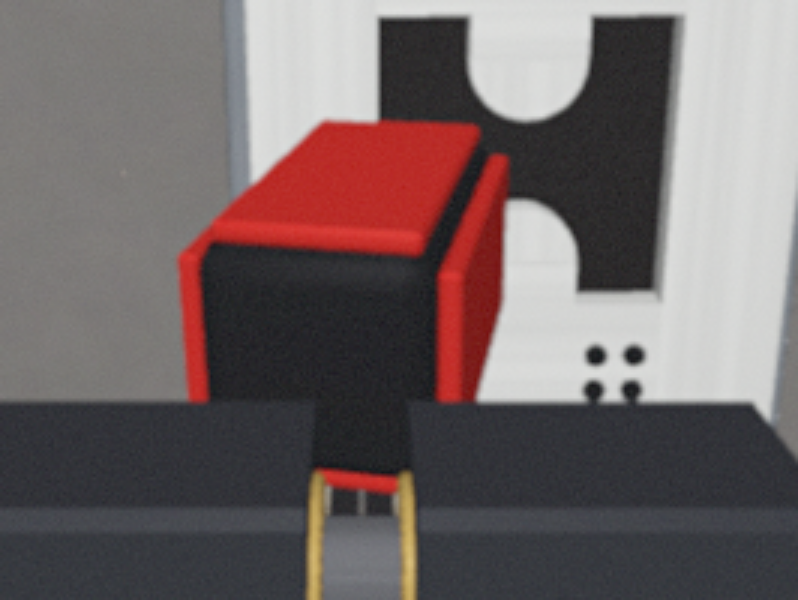

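The crop shows the far pad's outer top edge at row 227 and its lower edge at row 122. The cross slot's right part runs from about row 120 to 200. I'll cast these edges.

```bash
cat > edge.py <<'E'
from h import *
import sys
a=np.load("wr.npz");T=a['T'];m=ctrl.camera_model("wrist")
def wc(u,v,z):
    r=T[:3,:3]@[(u-m['cx'])/m['fx'],(v-m['cy'])/m['fy'],1];o=T[:3,3];P=o+r*(z-o[2])/r[2]
    G=P-[.5605,.1975,0];c,s=np.cos(-.016),np.sin(-.016);return np.array([c*G[0]+s*G[1],-s*G[0]+c*G[1],P[2]])
E
python3 - <<'E'
from edge import *
f=lambda x,y,z:wc(203+(x+.5)/3-.5,161+(y+.5)/3-.5,z)
A=f(330,227,.162);B=f(400,122,.113)
print(A,(A[0]-.017)/.151,B,(B[0]-.017)/.101)
for q in[(380,17),(682,17),(655,292),(578,292),(530,122),(520,199),(596,356)]: print(q,f(*q,.093).round(4))
E
```

```text
[0.00957706 0.03326918 0.162     ] -0.049158538439012134 [0.01171112 0.02386263 0.113     ] -0.05236518928253377
(380, 17) [0.0255 0.0267 0.093 ]
(682, 17) [ 0.0255 -0.0238  0.093 ]
(655, 292) [-0.0233 -0.0231  0.093 ]
(578, 292) [-0.0233 -0.0093  0.093 ]
(530, 122) [0.0078 0.0008 0.093 ]
(520, 199) [-0.006   0.0019  0.093 ]
(596, 356) [-0.0358 -0.0133  0.093 ]
```

The fore lean is about -0.05 by both edges. The gate's measured corners match its given sizes to within 1–3 mm. Another 7 mm should bring it to the middle.

Request:
{"op": "apply_moves", "data": {
  "motion": [
    [[0.3,0,0],0],
    [[0.6,0,0],0],
    [[0.75,0,0],0],
    [[0.75,0,0],0]
  ]
}}

```text
clock: 3.9
tool_pos: [0.5332, 0.2269, 0.1225]
orientation: [-180.0, -0.0, -91.0]
force: [0.3, -0.2, 0.6]
opening: 0.0005
```

```bash
python3 wr.py d
```

```text
3.9 [0.53315684 0.22692104 0.12251577] [ 0.30162176 -0.15543635  0.61103324]
red n 4125
rim x -0.016695522235351784 0.017558256117389596 y 0.017399008551900297 0.04106231552319956 z 0.1477208699678625
black top 4874 [-0.03760347  0.01966745  0.14034635] [0.01452192 0.04809374 0.15359524]
red bbox px 264 372 207 327
crop 204 167 scale 3
```

View pics/d.png

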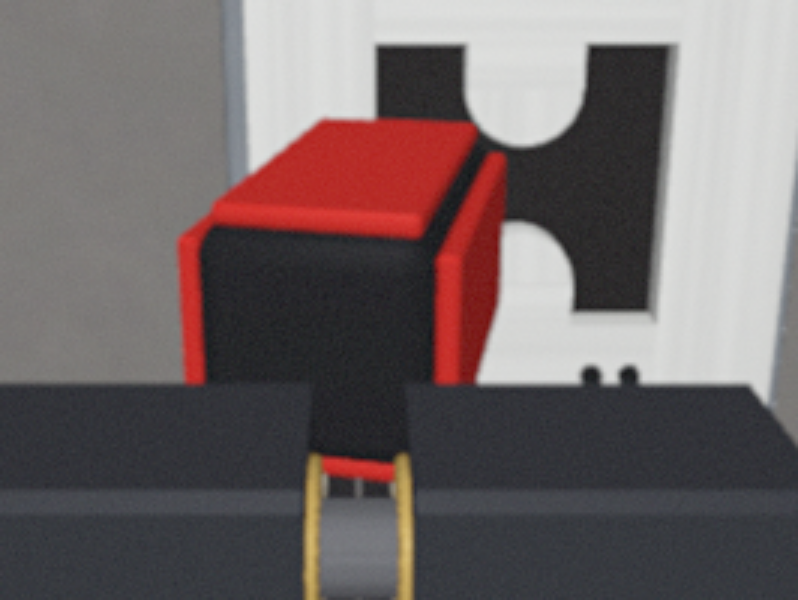

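```bash
python3 - <<'E'
from edge import *
f=lambda x,y,z:wc(204+(x+.5)/3-.5,167+(y+.5)/3-.5,z)
A=f(330,210,.162);B=f(400,121,.113)
print(A,(A[0]-.017)/.151,B,(B[0]-.017)/.101)
for q in[(380,44),(676,44),(650,317),(525,147),(515,221),(505,160)]: print(q,f(*q,.093).round(4))
E
```

```text
[0.01719926 0.03308239 0.162     ] 0.0013196323012129917 [0.01678913 0.02351802 0.113     ] -0.0020878408313101796
(380, 44) [0.0258 0.0263 0.093 ]
(676, 44) [ 0.0258 -0.0238  0.093 ]
(650, 317) [-0.0239 -0.0233  0.093 ]
(525, 147) [0.0079 0.001  0.093 ]
(515, 221) [-0.0056  0.0021  0.093 ]
(505, 160) [0.0056 0.0043 0.093 ]
```

Fore is about 0.00, centred in the cross slot, so step 1 is done. I'll back off and go round to the left pad.

Request:
{"op": "apply_moves", "data": {
  "motion": [
    [[-1.5,0,0],0],
    [[-3,0,0],0],
    [[-3,3,0],0],
    [[-3,6.2,0],0],
    [[-3,6.2,0],0],
    [[0,6.2,0],0],
    [[2.9,6.2,0],0],
    [[2.9,6.2,0],0],
    [[2.9,6.2,0],0]
  ]
}}

```text
clock: 4.85
tool_pos: [0.5616, 0.2883, 0.122]
orientation: [179.9, -0.0, -91.0]
force: [0.0, 0.3, -0.5]
opening: 0.0005
```

```bash
python3 wr.py e
```

```text
4.85 [0.56156672 0.28832031 0.12201393] [ 0.02848734  0.25965792 -0.54001036]
red n 3754
rim x -0.017229574914118386 0.017934154745677944 y 0.01829474570854007 0.03990787839654291 z 0.14724328651086252
black top 1200 [-0.01294302  0.02220359  0.14451676] [0.01477761 0.03803705 0.15223221]
red bbox px 426 528 261 391
crop 366 221 scale 3
```

View pics/e.png

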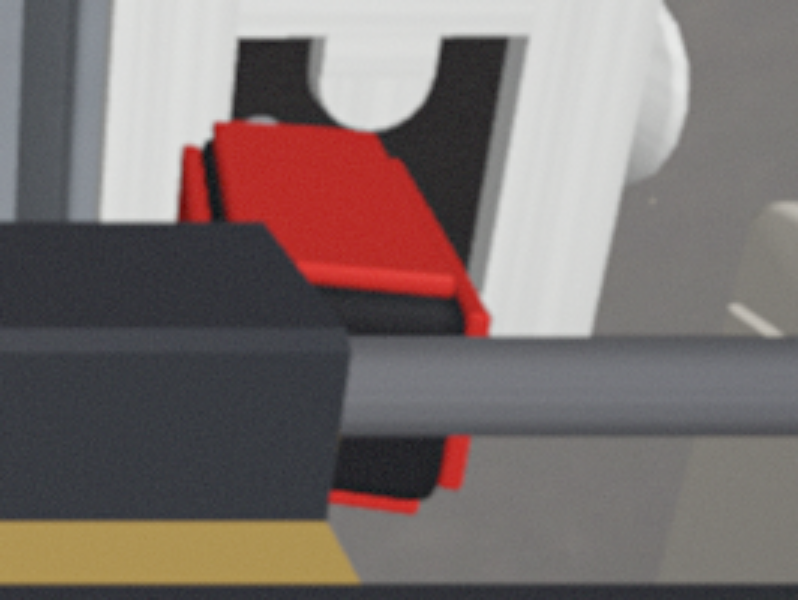

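The knob stayed put and nothing is touching. Next I'll push right.

Request:
{"op": "apply_moves", "data": {
  "motion": [
    [[0,-1,0],0],
    [[0,-1.8,0],0],
    [[0,-2.5,0],0],
    [[0,-3.2,0],0],
    [[-0.1,-3.9,0],0],
    [[-0.1,-4.6,0],0],
    [[-0.1,-5.2,0],0],
    [[-0.1,-5.8,0],0],
    [[-0.1,-6.4,0],0],
    [[-0.1,-6.4,0],0]
  ]
}}

```text
clock: 5.9
tool_pos: [0.5607, 0.2239, 0.1224]
orientation: [180.0, -0.0, -91.0]
force: [-0.2, -0.1, 0.2]
opening: 0.0005
```

```bash
python3 wr.py f
```

```text
5.9 [0.56068687 0.22393919 0.12236333] [-0.16082317 -0.09615245  0.17202151]
red n 1948
rim x 0.015577174970279653 0.01805284537005666 y -0.020940827656577173 0.00355217031052198 z 0.13124607232085592
black top 346 [-0.00969563  0.02379601  0.14006162] [0.01029028 0.03085597 0.15318971]
red bbox px 360 446 264 294
crop 300 224 scale 3
```

View pics/f.png

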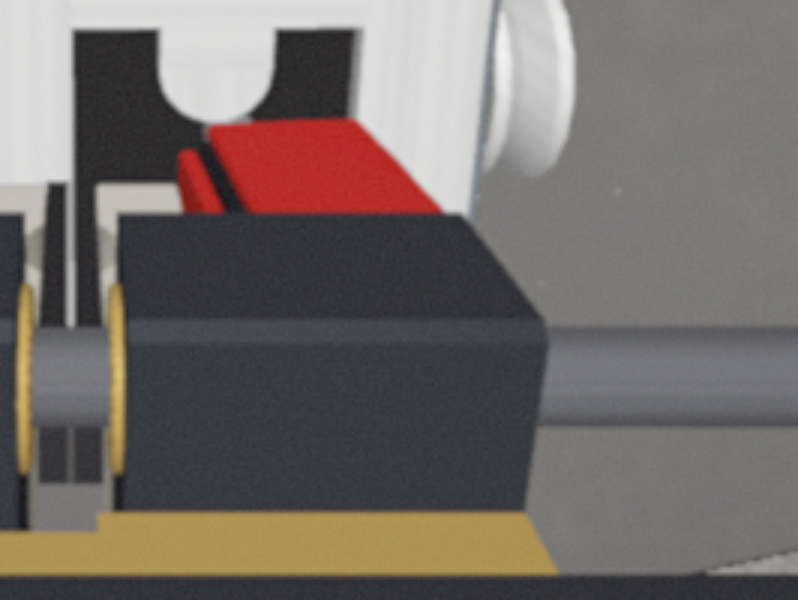

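The knob has gone right: the far pad's lower edge now spans crop (208,125)–(355,119).

```bash
python3 - <<'E'
from edge import *
f=lambda x,y,z:wc(300+(x+.5)/3-.5,224+(y+.5)/3-.5,z)
L=f(212,126,.114);Rr=f(352,121,.113);y=(L+Rr)[1]/2
print(L,Rr,y,"a",-np.arcsin(y/.101),"f",((L+Rr)[0]/2-.017)/.101)
E
```

```text
[0.0157708  0.00459821 0.114     ] [ 0.01623886 -0.018123    0.113     ] -0.00676239569976354 a 0.06700453897037068 f -0.00985316456174489
```

Request:
{"op": "apply_moves", "data": {
  "motion": [
    [[0,-0.5,0],0],
    [[0,-1,0],0],
    [[0,-1.5,0],0],
    [[0,-1.5,0],0]
  ]
}}

```text
clock: 6.35
tool_pos: [0.5608, 0.2092, 0.1225]
orientation: [180.0, -0.0, -91.0]
force: [-0.2, 0.4, 1.4]
opening: 0.0003
```

```bash
python3 wr.py g
```

```text
6.35 [0.56075954 0.20917796 0.12247665] [-0.15432713  0.40586053  1.39776021]
red n 2001
rim x 0.01110172931390255 0.017970321659655435 y -0.04391619080918142 -0.011584769639557372 z 0.13175873821926515
black top 358 [-0.01002127  0.00901549  0.14002141] [0.01034997 0.01609089 0.15349127]
red bbox px 354 475 263 321
crop 294 223 scale 3
```

View pics/g.png

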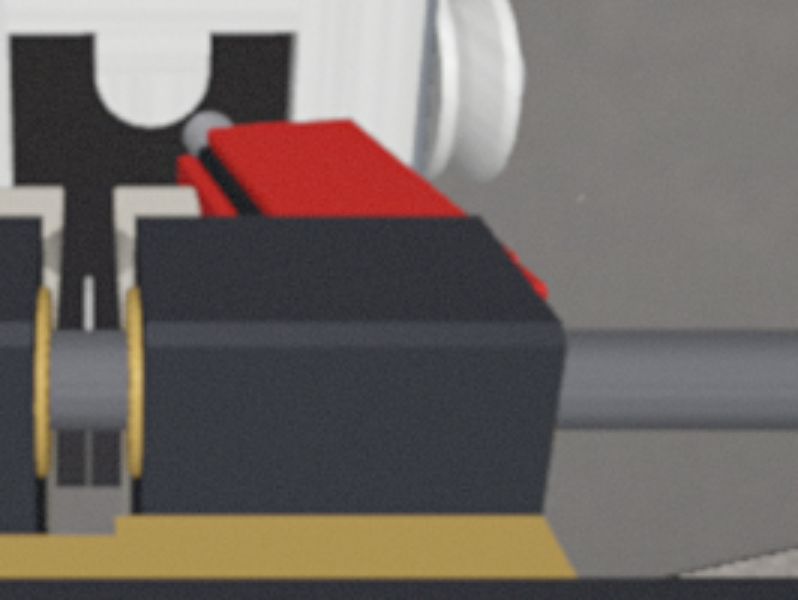

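```bash
python3 - <<'E'
from edge import *
f=lambda x,y,z:wc(294+(x+.5)/3-.5,223+(y+.5)/3-.5,z)
L=f(213,129,.116);Rr=f(350,121,.111);y=(L+Rr)[1]/2
print(L,Rr,y,"a",-np.arcsin(y/.101),"f",((L+Rr)[0]/2-.017)/.101)
E
```

```text
[ 0.01682163 -0.00719232  0.116     ] [ 0.01627366 -0.03014477  0.111     ] -0.018668545348815974 a 0.18590608598888522 f -0.004478745762579788
```

Request:
{"op": "apply_moves", "data": {
  "motion": [
    [[0,-0.3,0],0],
    [[0,-0.6,0],0],
    [[0,-0.6,0],0]
  ]
}}

```text
clock: 6.7
tool_pos: [0.5609, 0.2036, 0.1226]
orientation: [180.0, -0.0, -90.9]
force: [0.9, -1.0, -0.1]
opening: 0.0007
```

```bash
python3 wr.py i
```

```text
6.7 [0.56088112 0.20358952 0.12256493] [ 0.93260436 -0.95183872 -0.14551567]
red n 2090
rim x 0.010534997297210968 0.018346802634445866 y -0.05076795325752355 -0.01793983442832639 z 0.1327901055540505
black top 349 [-0.00958564  0.00365791  0.14002075] [0.01082177 0.0104622  0.15385915]
red bbox px 352 475 263 321
crop 292 223 scale 3
```

View pics/i.png

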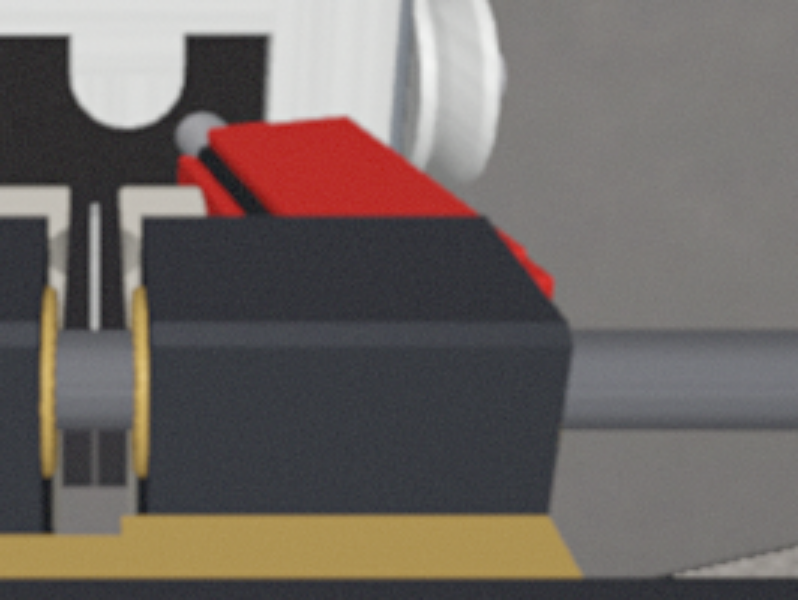

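Across is now about 0.24. I'll back off to the left and go round behind the near pad.

Request:
{"op": "apply_moves", "data": {
  "motion": [
    [[0,1.5,0],0],
    [[0,3,0],0],
    [[-2.5,3,0],0],
    [[-5.5,3,0],0],
    [[-5.5,3,0],0],
    [[-5.5,0,0],0],
    [[-5.5,-3.3,0],0],
    [[-5.5,-3.3,0],0],
    [[-5.5,-3.3,0],0]
  ]
}}

```text
clock: 7.65
tool_pos: [0.5065, 0.1713, 0.1228]
orientation: [-180.0, 0.0, -91.0]
force: [-0.6, 0.4, -0.2]
opening: 0.0003
```

```bash
python3 wr.py j
```

```text
7.65 [0.50646299 0.17130812 0.12283933] [-0.57410845  0.42381765 -0.18398676]
red n 3997
rim x -0.016385791034913808 0.017340245355842117 y -0.0420288327172881 -0.01723006414930607 z 0.1477472421201075
black top 6890 [-0.06376051 -0.0477004   0.14001822] [ 0.0143189  -0.0193801   0.15409656]
red bbox px 279 395 149 259
crop 219 109 scale 3
```

View pics/j.png

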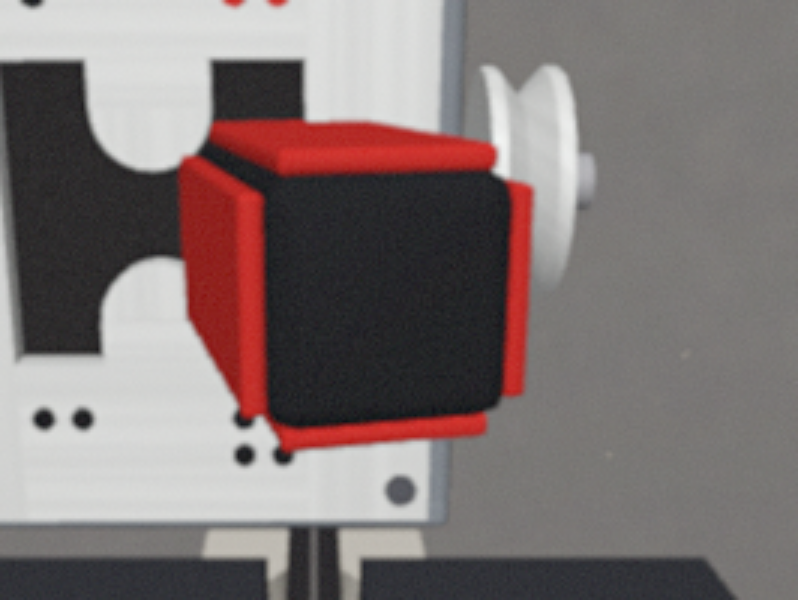

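The knob is upright in fore and leans right, with the fingers behind it. I'll push forward into third.

Request:
{"op": "apply_moves", "data": {
  "motion": [
    [[1,0,0],0],
    [[2,0,0],0],
    [[2.6,0,0],0],
    [[3.1,0,0],0],
    [[3.6,-0.1,0],0],
    [[4.1,-0.1,0],0],
    [[4.6,-0.1,0],0],
    [[5,-0.1,0],0],
    [[5,-0.1,0],0]
  ]
}}

```text
clock: 8.6
tool_pos: [0.5565, 0.1699, 0.1225]
orientation: [-180.0, -0.0, -91.0]
force: [0.3, 0.1, -0.6]
opening: 0.0007
```

```bash
python3 wr.py k
```

```text
8.6 [0.55645718 0.16989453 0.12249316] [ 0.33336099  0.11807179 -0.61171742]
red n 2804
rim x 0.015023331371770768 0.04419534532211778 y -0.04511112775619128 -0.017846216612734275 z 0.14572591222569592
black top 5665 [-0.01368404 -0.04817641  0.14000289] [ 0.04620687 -0.02077165  0.15358589]
red bbox px 281 389 208 307
crop 221 168 scale 3
```

View pics/k.png

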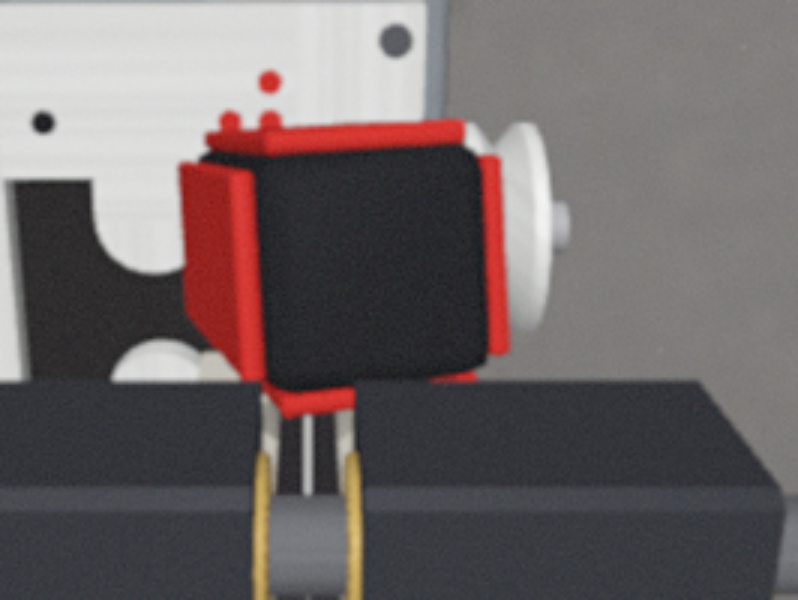

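The knob has moved forward in the right leg, with the red dots just beyond it at (270,85). I'll press on to the stop.

Request:
{"op": "apply_moves", "data": {
  "motion": [
    [[0.2,0,0],0],
    [[0.4,0,0],0],
    [[0.4,0,0],0]
  ]
}}

```text
clock: 8.95
tool_pos: [0.5601, 0.1699, 0.1226]
orientation: [-180.0, -0.0, -90.9]
force: [-0.4, -0.4, -0.4]
opening: 0.0004
```

Request:
{"op": "apply_moves", "data": {
  "motion": [
    [[0.1,0,0],0],
    [[0.3,0,0],0],
    [[0.3,0,0],0]
  ]
}}

```text
clock: 9.25
tool_pos: [0.5622, 0.1697, 0.1223]
orientation: [179.9, -0.0, -90.9]
force: [-5.8, 0.5, 1.5]
opening: 0.0005
```

The force rose to 5.8 N at the expected TCP position, so the lever is at its stop. I'll back off, go up and away, then verify.

Request:
{"op": "apply_moves", "data": {
  "motion": [
    [[-1,0,0],0],
    [[-3,0,0],0],
    [[-6,0,0],0],
    [[-8,0,0],0],
    [[-8,0,4],0],
    [[-8,0,8],0],
    [[-8,0,9],0],
    [[-8,0,9],0],
    [[-8,0,9],0]
  ]
}}

```text
clock: 10.15
tool_pos: [0.4824, 0.1698, 0.212]
orientation: [180.0, 0.0, -91.0]
force: [0.0, -0.3, -0.6]
opening: 0.0004
```

```bash
python3 wr.py l; python3 look.py m
```

```text
10.15 [0.48241792 0.16979952 0.21203454] [ 0.04753076 -0.32622912 -0.62921567]
red n 2617
rim x 0.019632013428927494 0.05023095792160064 y -0.04791138485414902 -0.017519873093744164 z 0.14467999025250086
black top 2373 [ 0.02270902 -0.04782545  0.14001265] [ 0.05007953 -0.02057271  0.15010323]
red bbox px 291 365 24 115
crop 231 0 scale 3
10.2 [0.48221649 0.1695824  0.2114687 ] [0.0514737  0.41054198 0.06554563]
```

View pics/l.png

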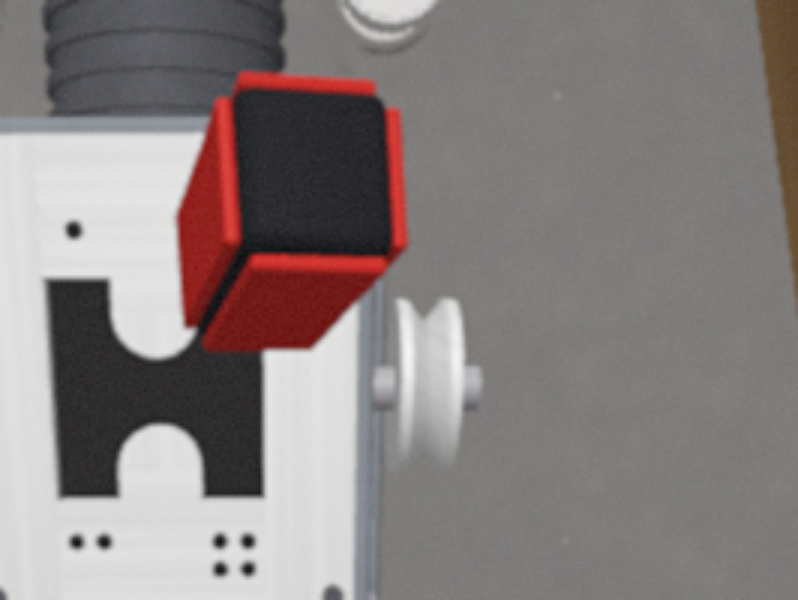

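View pics/m.png

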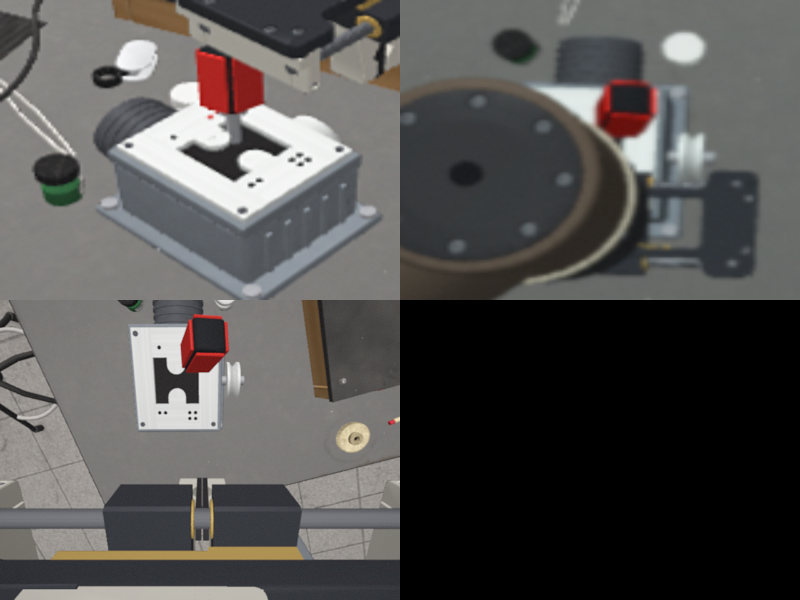

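In these views the lever stands in the far right slot, clear of the fingers. I'll check the lean numerically.

```bash
python3 wr.py n >/dev/null; python3 - <<'E'
from edge import *
f=lambda x,y,z:wc(231+(x+.5)/3-.5,0+(y+.5)/3-.5,z)
B=f(258,349,.114); C=f(313,170,.1598)
from scipy.optimize import brentq
print(B,"f",brentq(lambda t:.101*np.sin(t)-.017*np.cos(t)-B[0],-.5,.5))
s=np.arcsin(C[0]/.154);print(C,"f",s,"a",np.arcsin(-C[1]/.154/np.cos(s)))
print(f(262,495,.093),f(45,280,.093))
import cv2
A=np.load("scene0.npz")['p'];p,_=ctrl.snapshot("scene");t0=np.load("top0.npz")['p'];t,_=ctrl.snapshot("top")
for n,a,b in(("scene",A,p),("top",t0,t)):
    m=(cv2.absdiff(cv2.GaussianBlur(a,(5,5),0),cv2.GaussianBlur(b,(5,5),0)).max(2)>40).astype(np.uint8)
    k,_,st,_=cv2.connectedComponentsWithStats(m);print(n,[x.tolist() for x in st[1:] if x[4]>15])
E
```

```text
[ 0.00891851 -0.02410261  0.114     ] f 0.25394144898902193
[ 0.03695505 -0.03440074  0.1598    ] f 0.24233271303177628 a 0.23218548385160986
[-0.02466419 -0.02459085  0.093     ] [0.02462538 0.02575539 0.093     ]
scene [[278, 0, 326, 227, 26941], [423, 107, 20, 11, 101], [401, 109, 8, 5, 25], [367, 171, 36, 26, 393], [347, 185, 8, 10, 38], [377, 184, 28, 20, 242], [321, 198, 44, 28, 163], [363, 207, 14, 16, 106], [266, 223, 85, 38, 1140], [334, 228, 8, 10, 39], [347, 229, 8, 5, 16], [325, 233, 6, 9, 40], [270, 243, 30, 69, 1411], [628, 342, 12, 40, 327]]
top [[56, 231, 232, 249, 23177], [291, 269, 25, 41, 542], [161, 274, 28, 21, 223], [143, 307, 24, 13, 118], [130, 319, 14, 19, 112], [0, 445, 41, 35, 980], [0, 447, 7, 4, 19]]
```

Fore is about 0.245, across about 0.23, and the robot is clear. The image differences lie on the arm, the knob and the patches round them.

```bash
python3 -c "
from plant import ctrl
o=ctrl.get_obs();print(o['clock'],o['force'],abs(o['qvel']).max());print(ctrl.close_job())"
```

```text
10.5 [ 1.19186164 -0.34497744 -0.50357993] 0.21155043958732067
the job is handed in; nothing more can be done
None
```

The lever is in third gear and the job is handed in at 10.5 s on the clock; no verdict was reported. With the fingers shut, I pushed the near pad forward to the middle, the left pad across to the right, and the near pad forward again until it met its stop at 5.8 N. Then I withdrew back and upward.

**Lever position:** the last wrist-camera checks put fore at 0.242 to 0.254 rad from two different features (0.205 is needed) and across at 0.23 rad (0.16 is needed).

**Clearance:** at the end the fingers were about 7 cm behind the knob and above it. The force reading was about 1 N, no higher than the sensor's noise.

**Bystanders:** comparing first and last pictures showed changes over the arm, the knob and scattered small patches, which I put down to the arm and did not check one by one. The jars and gear were not measured individually, and whatever the arm hid in the last pictures could not be compared.

**Disagreement:** the gate corners measured by the wrist camera differed from their given sizes by 1 to 3 mm. That was too small to affect the result.

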